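Drive the stuck hinge pin out of its fork with a drift punch

TASK

The hinge of the lab press is held upright in the clamping stand and its pin is stuck. Take the drift punch from its holder, find the hole in the top of the hinge with its tip, and press the pin down, slowly and never leaning on hinge or pin with more than about 20 N, until it is well clear of the middle plate but its top is still inside the bottom plate. Then draw the punch out and stand it upright back in its holder, fully seated, and leave the other things where they are.

Things in the scene. Friction and masses are not known exactly. Their poses are not given: they have to be found in the camera images.
- stand: Grey stand fixed to the desk: base 100 x 130 x 10 mm (x, y, z), two uprights at y = +-52 mm (64 mm tall), between them two steel bars along y (top z = 62 mm) that clamp an upright fork hinge of three stacked plates, each 28 x 60 mm (x, y): bottom z = 48 to 62, middle (a leaf reaches to x = +54) 62 to 76, top 76 to 90 mm. Free space below. Origin: underside centre, z up.
- clamp_mid (a point): Point on the stand's middle (x = y = 0) at the height of the hinge's flat top face (z = 90 mm), axes as the stand. A vertical 9 mm bore (1 mm chamfer) runs through all plates; its mouth has x = 0 here, but y anywhere within 12 mm either way: not measured, find it by sight or feel. The top face reaches 30 mm to either side of the bore in y. The hinge does not shift.
- pin (a joint): Depth (m) of the top of the stuck pin (8 mm diameter, 34 mm long) in the bore below the hinge's top face; starts at 0.006 to 0.010, grows as it is pressed down. Undersides of top, middle, bottom plate: 0.014, 0.028, 0.042 deep; a stop ends travel at 0.041. It stays where left. It resists with about 9 N, plus 2.5 N per 10 mm/s of speed.
- holder: Grey block 60 x 60 mm on a 76 x 76 mm foot, fixed to the desk, flat top at z = 58 mm, with a vertical round hole of 10 mm diameter (2 mm chamfer, 54 mm deep) in the middle. Origin: centre of the underside, z up. The punch stands in it.
- punch: Steel drift punch, 120 mm long, about 0.12 kg: shank of 7 mm diameter from the tip to 50 mm, then a flat shoulder and a round dark grip of 15 mm diameter to 112 mm, then a 12 mm head. Origin: centre of the tip's end face; z runs from tip to head. In the holder its shoulder rests on the holder's top, the origin 8 mm above the desk.
- iodine_bottle: Small brown dropper bottle, 34 mm diameter, 102 mm tall; origin at the centre of its underside. Leave alone.
- plaster_roll: Roll of plaster tape, 52 mm diameter, 25 mm tall; origin at the centre of its underside. Leave alone.
- eraser: Eraser, 20 x 42 x 13 mm; origin at the centre of its underside. Leave alone.
Mind the look-alikes: they are no part of the job. What is shaped like the holder but blue or orange is not meant.

How it is judged (in metres and radians):
On the way, in this order (a step that is already met when the one before it is completed fails the run):
1. the punch is drawn out of its holder (its tip above the holder's top) (z of punch in the frame of holder above 0.06 m), for 0.1 s.
2. the pin is clear of the middle plate (29 to 40 mm deep), driven with the punch (value of joint pin between 0.029 and 0.04 m), for 0.2 s.
At the end, for the whole second after the job is handed in: The pin's top is 29 to 40 mm below the hinge's top face; the punch stands released and at rest in the holder, upright within 0.1 rad, tip within 8 mm of the holder's axis and at most 11 mm above its underside; bottle, plaster roll and eraser within 20 mm of their starts (all of step 2 and horizontal distance between punch and holder below 0.008 m and z of punch in the frame of holder below 0.011 m and angle between punch's own z axis and vertical below 0.1 rad and linear speed of punch below 0.02 m/s and distance of each of iodine_bottle, plaster_roll, eraser from where it was at the start of the episode below 0.02 m); the robot touches nothing.
It fails at once if the punch presses on the hinge, pin or stand with more than 25 N (contact force between punch and stand above 25 N).
It fails at once if the arm or fingers push on the stand or hinge with more than 10 N (contact force between the arm and stand above 10 N).
It fails at once if a bystander is moved more than 20 mm (distance of any of iodine_bottle, plaster_roll, eraser from where it was at the start of the episode above 0.02 m).
It also fails if it takes over 72 s, if anything falls off the work surface, if the arm or the gripper's body presses on something with over 40 N, if the wrist force passes 120 N, or if a joint passes its speed limit or range.

ROBOT

A 6-joint arm with a two-finger parallel gripper is mounted at the origin on the work surface; the furniture and walls round the work are solid. World frame = base frame: x ahead of the robot, y to its left, z up, the work surface at z = 0. Lengths are in mm, angles in rad, forces in N, time in s.
With the tool pointing down it reaches from about 275 to 750 mm from the base axis. Payload 10.2 kg.
Tool frame: the origin (TCP) lies at the very end of the fingers, on their centre line; the grasp point (between the pads) lies 19 mm behind it; z points along the fingers, y is the line along which they close (so a half turn about z gives the same grasp; the last joint's range is limited). The gripper opens to 85 mm and grips with 20 to 120 N. Pads are 22 mm wide; open, the fingers measure 114 mm over their backs; the gripper's body (76 mm by 85 mm) begins 54 mm behind the grasp point. The pads swing forward as they close: fully open they stand 13 mm farther back than shut.
Start: joints at [1.042, 0.313, 1.498, -0, 1.331, -0.223], TCP at [158.067, 500.645, 231.294] pointing down, gripper open.
Joint ranges: [-2.94, 2.94], [-0.97, 2.17], [0.19, 2.56], [-1.23, 4.37], [0.02, 3.11], [-2.88, 2.88]. Speed limits (rad/s): [2.39, 2.39, 3.01, 3.14, 3.14, 3.14].

INTERFACE

Orientations are given as a unit quaternion [w, x, y, z].
In Python, from rig import * gives the robot as it stands. The module is installed in compiled form; this text tells all that it offers.
- The arm moves only by the shell command python3 -m crank 'ROWS' [FORCE]. ROWS is JSON, a list that holds one entry, the list of rows, each a list of 7 numbers: the shift along the tool's x, y, z in units of 25 mm (1.0 is 25 mm), then the turn, a rotation vector about the tool's x, y, z in units of 8 degrees (1.0 is 8 degrees), then the finger opening in mm, from 0 to 85.4. A call has exactly 8 rows; each row shifts and turns the commanded pose from where the row before left it, along the tool's axes as they then stand; what a row does not reach is not made up. A row lasts 1/10 s, in which the tool goes at most 50 mm and 8.59 degrees, less where a joint would pass 70% of its speed; a pose out of reach is approached as far as the arm can. A call is refused whole if a number of a shift passes 1 or a number of a turn 1, either way. A call with a gripper value outside its range is refused whole. The fingers move at their own pace and stop on an object; FORCE is the grip in N (left out, the last holds). Time passes only in rows, so rows that do not move let the fingers close, or fill a call up. It gives the time, the measured TCP pose, the force, the opening and the grip force at its end, in the units of the state.
- sense(): the state, without advancing time (a new reading comes with each control period).
- capture(name): name is "scene" or "side" or "wrist"; returns the picture (400x640x3 uint8, blue, green, red); there is no depth.
- camera_model(name): a dict with "fx", "fy", "cx", "cy" (pixels), "world_from_camera" (4x4, takes a point from camera to world coordinates); the wrist camera has in their place "T_tool_cam" (4x4, takes a point from camera to tool coordinates, whose origin is the TCP and whose axes are the flange's). Camera axes: x right, y up, looking along -z (the intrinsics and any distortion apply to the point x, -y, -z); pixel columns grow to the right and rows downward; lengths in mm; the calibration is good to about 2 mm. A picture is of the moment at which its call begins: read the wrist's pose just before it. camera_model takes no time and is no camera call.
- finish_job(): hands the job in; it is judged then, once.
The state is a dict: "time_s": time; "joints": joint angles; "dq": joint speeds; "tau": joint torques, N m; "eef_pos": TCP position; "ee_rot": TCP orientation; "force": force on the tool from outside, world axes, zero at the start; "wrist_torque": the same for the moment, N m; "grip_width": opening from 0.0 (shut) to 1.0 (fully open); "grip_force": force on a finger pad.
Only numpy, scipy, OpenCV 4.12 (cv2) and the standard library are available. Lean on these libraries where they do the work, as an engineer would, in place of code of your own. Each camera call takes 0.05 s, during which the arm holds its last target. There are 200 camera calls.

## Working session

There is one attempt and no reset: what is moved stays moved. The work goes in short steps, Python scripts to look and compute and a shell command to move; the robot and the scene stay as the last step left them, time stands still between calls to the robot, and variables do not carry over. Pictures are saved under pics/ and viewed, at most 10 in all, crops included, and the job is handed in when it is done.

```bash
mkdir -p pics; python3 - <<'E'
from rig import *
import cv2,numpy as np
s=sense();print({k:np.round(v,3).tolist() for k,v in s.items()})
for n in("scene","side","wrist"):
    cv2.imwrite(f"pics/{n}0.png",capture(n))
    m=camera_model(n);print(n,{k:np.round(v,4).tolist() for k,v in m.items()})
E
```

```text
{'time_s': 0.0, 'joints': [1.042, 0.313, 1.498, -0.0, 1.331, -0.223], 'dq': [-0.001, 0.001, -0.001, 0.001, -0.001, -0.001], 'tau': [-0.0, -41.227, -25.975, -0.0, 0.004, 0.0], 'eef_pos': [157.952, 500.411, 230.726], 'ee_rot': [-0.0, 0.152, 0.988, -0.001], 'force': [-0.346, 0.28, 0.274], 'wrist_torque': [0.002, -0.029, 0.003], 'grip_force': 0.0, 'grip_width': 1.002}
scene {'fx': 410.4668, 'fy': 410.4668, 'cx': 318.9939, 'cy': 193.7273, 'world_from_camera': [[0.8545, 0.3516, -0.3822, 196.454], [-0.519, 0.5522, -0.6524, -582.9765], [-0.0184, 0.7559, 0.6544, 634.5331], [0.0, 0.0, 0.0, 1.0]]}
side {'fx': 496.4018, 'fy': 496.4018, 'cx': 319.949, 'cy': 202.659, 'world_from_camera': [[-0.9692, 0.1064, -0.2219, 319.1198], [-0.2457, -0.3676, 0.8969, 868.4355], [0.0139, 0.9239, 0.3825, 491.7221], [0.0, 0.0, 0.0, 1.0]]}
wrist {'fx': 329.7313, 'fy': 329.7313, 'cx': 320.0179, 'cy': 202.2113, 'T_tool_cam': [[0.0006, 0.9462, 0.3237, 83.7126], [1.0, -0.0007, 0.0, -0.036], [0.0002, 0.3237, -0.9462, -141.34], [0.0, 0.0, 0.0, 1.0]]}
```

View pics/scene0.png

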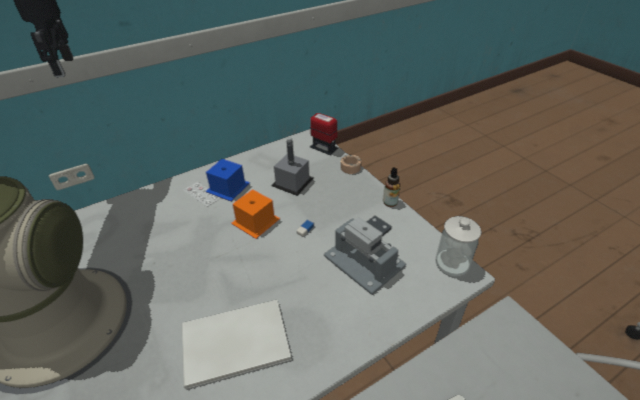

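View pics/side0.png

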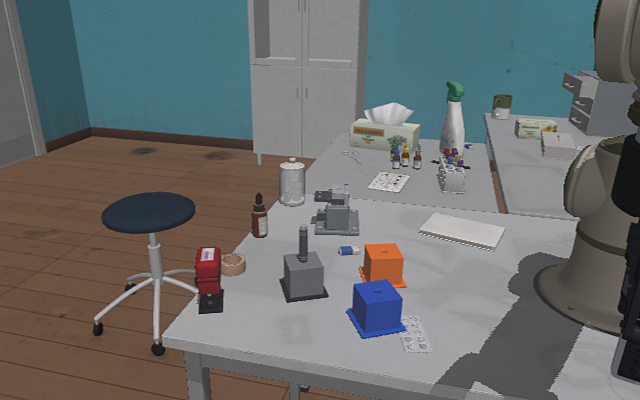

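Scene: the grey holder with the punch is at about (291,172), the stand at (365,250) and the eraser at (305,228). Side: the punch is at (303,240) and the stand at (337,215). Next I zoom in.

```bash
cat > h.py <<'E'
import numpy as np,cv2
from rig import *
def ray(n,u,v,Twt=None):
    m=camera_model(n)
    T=np.array(m["world_from_camera"]) if n!="wrist" else Twt@np.array(m["T_tool_cam"])
    d=T[:3,:3]@np.array([(u-m["cx"])/m["fx"],-(v-m["cy"])/m["fy"],-1.]);return T[:3,3],d
def plane(n,u,v,z,Twt=None):
    o,d=ray(n,u,v,Twt);return o+d*(z-o[2])/d[2]
def tri(p1,p2):
    (o,d),(p,e)=ray(*p1),ray(*p2)
    A=np.c_[d,-e];t=np.linalg.lstsq(A,p-o,rcond=None)[0]
    a,b=o+d*t[0],p+e*t[1];return (a+b)/2,np.linalg.norm(a-b)
def proj(n,P,Twt=None):
    m=camera_model(n)
    T=np.array(m["world_from_camera"]) if n!="wrist" else Twt@np.array(m["T_tool_cam"])
    c=np.linalg.inv(T)@np.r_[P,1];return np.array([m["cx"]-m["fx"]*c[0]/c[2],m["cy"]+m["fy"]*c[1]/c[2]])
def toolT(s):
    from scipy.spatial.transform import Rotation as R
    w,x,y,z=s["ee_rot"];T=np.eye(4);T[:3,:3]=R.from_quat([x,y,z,w]).as_matrix();T[:3,3]=s["eef_pos"];return T
E
python3 - <<'E'
import cv2,numpy as np
a=cv2.imread("pics/scene0.png");b=cv2.imread("pics/side0.png")
def c(i,x,y,w,h,k): return cv2.resize(i[y:y+h,x:x+w],None,fx=k,fy=k,interpolation=cv2.INTER_NEAREST)
top=np.hstack([c(a,320,205,90,90,4),c(a,265,130,60,75,4.8)[:360]])
bot=np.hstack([c(b,305,175,65,65,4)[:240],c(b,270,220,70,85,4)[:240]])
bot=bot[:,:top.shape[1]];bot=np.pad(bot,((0,0),(0,top.shape[1]-bot.shape[1]),(0,0)))
o=np.vstack([top,bot]);print(o.shape);cv2.imwrite("pics/c1.png",o)
E
```

```text
(600, 648, 3)
```

View pics/c1.png

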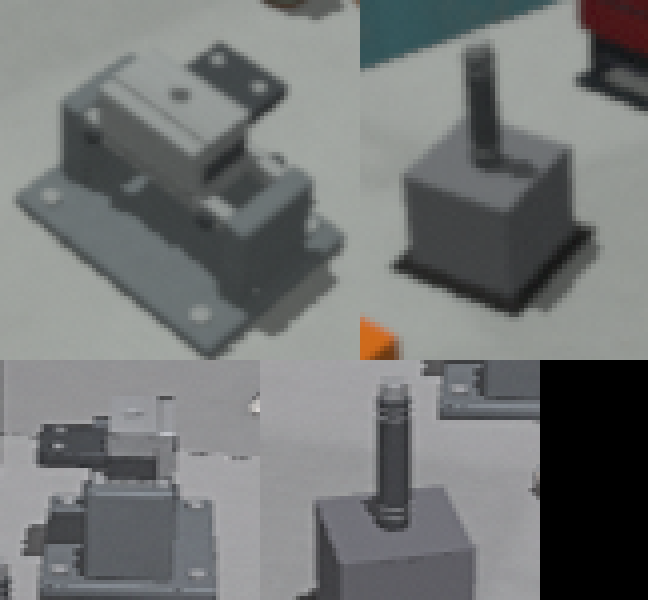

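The crop shows the bore at scene (365,228.5), side about (338,188). The punch head is at scene (290,139.5), side (303.2,225.7), and the punch foot is at scene (291.5,164).

```bash
python3 - <<'E'
from h import *
np.set_printoptions(precision=1,suppress=True)
print("bore",plane("scene",365,228.5,90),plane("side",338,188,90),tri(("scene",365,228.5),("side",338,188)))
print("head",plane("scene",290,139.8,128),plane("side",303.2,226.2,128),tri(("scene",290,139.8),("side",303.2,226.2)))
print("shoulder",plane("scene",291.5,163,58),plane("side",303.2,259.5,58))
# stand base corners in scene (z=10 top): crop left(15,200) bottom(212,352) right(345,240)
for x,y in((15,198),(212,350),(345,238)): print("base",plane("scene",320+x/4,205+y/4,8))
# top plate corners
for x,y in((98,92),(148,48),(250,112),(202,156)): print("top",plane("scene",320+x/4,205+y/4,90))
# holder top corners
for x,y in((404,177),(514,210),(573,148)): print("hold",plane("scene",265+(x-360)/4.8,130+y/4.8,58))
for n,u,v in(("scene",305,228),("scene",391,203),("scene",350,170)): print("obj",plane(n,u,v,6))
E
```

```text
bore [ 535.2 -169.2   90. ] [ 534.1 -169.8   90. ] (array([ 534.4, -169.6,   90.3]), np.float64(0.9442533769952959))
head [533.1 113.7 128. ] [531.8 126.  128. ] (array([534.6, 118. , 124.5]), np.float64(1.332401488086184))
shoulder [535.9 121.1  58. ] [534.2 117.2  58. ]
base [ 474.4 -121.5    8. ]
base [ 502.8 -245.9    8. ]
base [ 596.3 -228.     8. ]
top [ 504. -148.   90.]
top [ 540.3 -136.5   90. ]
top [ 555.3 -195.4   90. ]
top [ 520.9 -205.3   90. ]
hold [494.7 129.6  58. ]
hold [527.2  78.1  58. ]
hold [575.7 105.7  58. ]
obj [480.3 -35.9   6. ]
obj [684.8 -71.6   6. ]
obj [676.1  79.5   6. ]
```

```bash
python3 -m crank '[[[-1,-0.5,0,0,0,0,85],[-1,-0.5,0,0,0,0,85],[-1,-0.5,0,0,0,0,85],[-1,-0.5,0,0,0,0,85],[-1,-0.5,0,0,0,0,85],[-1,-0.5,0,0,0,0,85],[-1,-0.5,0,0,0,0,85],[-1,-0.5,0,0,0,0,85]]]' && python3 -m crank '[[[-1,-0.6,0,0,0,0,85],[-1,-0.6,0,0,0,0,85],[-1,-0.6,0,0,0,0,85],[-1,-0.6,0,0,0,0,85],[-1,-0.6,0,0,0,0,85],[-1,-0.6,0,0,0,0,85],[-1,-0.6,0,0,0,0,85],[-1,-0.6,0,0,0,0,85]]]'
cat >> h.py <<'E'
def need(P):
    T=toolT(sense());d=np.array(P)-T[:3,3];print("TCP",T[:3,3].round(1),"units",(T[:3,:3].T@d/25).round(3))
E
cat > look.py <<'E'
import sys
from h import *
s=sense();im=capture("wrist");cv2.imwrite(sys.argv[1],im);np.savez("w.npz",im=im,T=toolT(s))
E
python3 - <<'E'
from h import *
need([535,119,230]);s=sense();im=capture("wrist");T=toolT(s);np.savez("w.npz",im=im,T=T)
for z in(128,58):print(proj("wrist",[535,119,z],T))
cv2.imwrite("pics/w1.png",im)
E
```

```text
time_s: 0.95
eef_pos: [319.3, 344.2, 231.2]
ee_rot: [-0.0, 0.152, 0.988, -0.0]
force: [1.2, 1.0, 1.0]
grip_width: 0.993
grip_force: 0.0
time_s: 1.75
eef_pos: [473.9, 169.4, 231.1]
ee_rot: [-0.0, 0.152, 0.988, -0.0]
force: [0.2, 0.8, 0.0]
grip_width: 0.997
grip_force: 0.0
TCP [473.9 169.4 231.1] units [-2.939 -1.186  0.044]
[285.38123738 283.58461763]
[291.99313867 246.69696687]
```

View pics/w1.png

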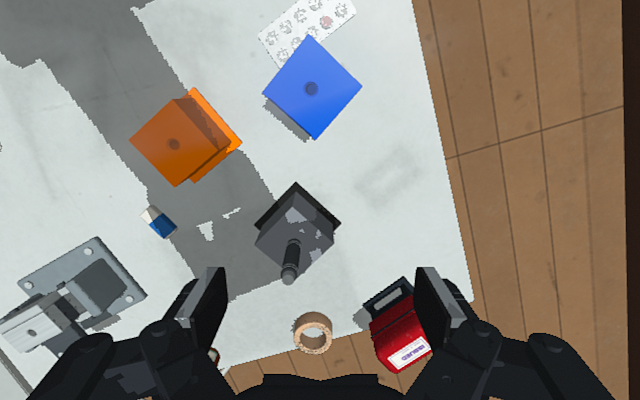

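Wrist view: the punch head's top is at (288,277), its shoulder at about (295,243), and the hinge is at lower left with its bore at about (32,333).

```bash
python3 - <<'E'
from h import *
np.set_printoptions(precision=1,suppress=True)
d=np.load("w.npz");im,T=d["im"],d["T"]
c=im[150:310,230:360];g=cv2.cvtColor(c,cv2.COLOR_BGR2GRAY)
print(plane("wrist",288,277,128,T),plane("wrist",295,243,58,T),plane("wrist",32,333,90,T))
# holder top corners & foot by eye
a=cv2.resize(c,None,fx=4.6,fy=3.75,interpolation=cv2.INTER_NEAREST);a=cv2.resize(c,None,fx=3.7,fy=3.7,interpolation=cv2.INTER_NEAREST)
b=cv2.resize(im[300:370,0:80],None,fx=3.7,fy=3.7,interpolation=cv2.INTER_NEAREST);b=np.pad(b,((0,a.shape[0]-b.shape[0]),(0,0),(0,0)))
o=np.hstack([a,b]);print(o.shape,a.shape);cv2.imwrite("pics/c2.png",o)
E
```

```text
[529.6 123.3 128. ] [531.9 123.4  58. ] [ 533.6 -165.9   90. ]
(592, 777, 3) (592, 481, 3)
```

View pics/c2.png

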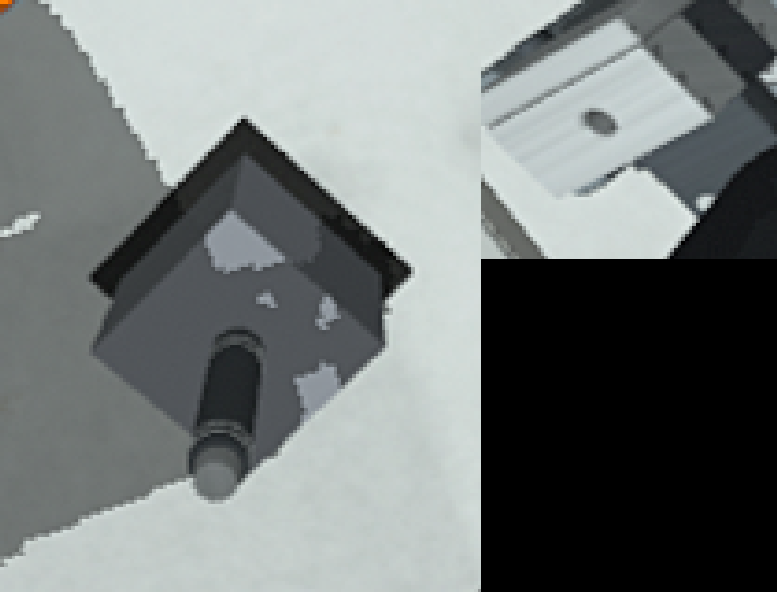

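The crop puts the head top at (288.6,279.2), the holder-top diagonal midpoint at (294.4,244.2), and the bore at ((600-481)/3.7, 300+122/3.7) = (32.2,333).

```bash
python3 - <<'E'
from h import *
np.set_printoptions(precision=1,suppress=True)
d=np.load("w.npz");im,T=d["im"],d["T"]
print(plane("wrist",288.6,279.2,128,T),plane("wrist",294.4,244.2,58,T))
print(plane("wrist",32.2,333,90,T))
for u,v in((254.9,245.1),(334,243.2)):print(plane("wrist",u,v,58,T))
need([533.5,120.5,230])
E
```

```text
[531.8 123.  128. ] [533.  122.4  58. ]
[ 533.6 -165.7   90. ]
[521.5  82.3  58. ]
[544.4 162.5  58. ]
TCP [476.2 166.7 230.9] units [-2.7 -1.1  0. ]
```

```bash
python3 -m crank '[[[-0.6,-0.25,0,0,0,0,85],[-0.6,-0.25,0,0,0,0,85],[-0.6,-0.25,0,0,0,0,85],[-0.6,-0.2,0,0,0,0,85],[-0.4,-0.15,0,0,0,0,85],[0,0,1,0,0,0,85],[0,0,1,0,0,0,85],[0,0,0,0,0,0,85]]]'
python3 - <<'E'
from h import *
np.set_printoptions(precision=1,suppress=True)
print("stapler",tri(("scene",323,118),("side",207,251)),plane("side",210,308,0),plane("scene",312,147,0))
need([535,119.5,74]);s=sense();im=capture("wrist");T=toolT(s);np.savez("w.npz",im=im,T=T)
c=im[250:400,180:460];cv2.imwrite("pics/w2.png",cv2.resize(c,None,fx=2.8,fy=2.8));print(proj("wrist",[535,119.5,128],T))
E
```

```text
time_s: 2.6
eef_pos: [530.5, 123.0, 178.4]
ee_rot: [-0.003, 0.152, 0.988, -0.0]
force: [0.1, -0.2, -0.7]
grip_width: 0.997
grip_force: 0.0
stapler (array([675.2, 201.8,  96.5]), np.float64(4.480924241937919)) [669.1 222.1  -0. ] [651.9 225.9   0. ]
TCP [530.5 123.  178.4] units [-0.2 -0.1  4.2]
[317.1 237.4]
```

View pics/w2.png

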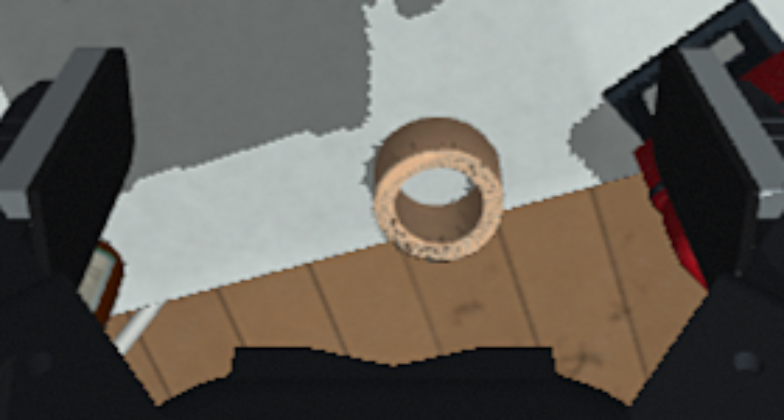

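The crop starts below the punch, which should be near (317,237). The stapler is over 130 mm away. I measure the head numerically.

```bash
python3 - <<'E'
from h import *
np.set_printoptions(precision=1,suppress=True)
s=sense();T=toolT(s);im=capture("wrist");g=cv2.cvtColor(im,cv2.COLOR_BGR2GRAY)
print(T[:3,3],proj("wrist",[535,119.5,128],T))
print(g[212:252:2,296:344:2])
E
```

```text
[531.4 123.1 180.6] [316.5 234.6]
[[145  70  80  79  80  81  75  28  66 112  95  71  77 106 113  42  43 146
  140 140 139 139 139 140]
 [138 112  79  80  80  79  69  45  66 106  55 108 107 112 109 132  39 146
  139 139 139 140 138 139]
 [115  75  79  79  81  79  70  93  56  58  89  88  88  80  58 111 109 143
  139 139 140 139 139 139]
 [144  96  91  80  79  80  93  89  86  82  83  82  82  87  87  64 129 140
  139 139 139 140 140 140]
 [141 142 116  74  74  77  68  80  82  90 103 107  97 107  97  83  82 140
  139 139 140 137 131 109]
 [114 140 145 122 147 127  89  81  78  95 123 113 140 115 106  88  74 117
  139 140 144  85  76  98]
 [108 111 140 140 139 140 134  54  89 157 207 214 218 208 139  97  76 143
  140 127 107  75 106 108]
 [109 106 110 138 140 141 102  60 150 188 189 196 166 183 205 111  73 151
  143 121  77 106 109 107]
 [108 107 118 138 129 143 113  89 196 185 186 192 195 194 191 166  74 137
  114  73 103 109 107 107]
 [109 104 187 148 103  83  95  71 194 184 180 188 191 189 187 163 112 132
  109 104 107 106 107 107]
 [108 108 106 107 106 111  92  68 186 186 180 185 189 18
[... 254 characters left out ...]
06 105 108 107 107 108 107 108 102  72  69  70  75  84 111 108 108
  108 108 108 107 106 107]
 [105 106 104 105 107 106 105 106 107 109 109  80  78  86 110 108 109 108
  108 108 109 108 108 110]
 [106 107 107 107 107 108 107 106 108 109 108 112  95 111 109 107 107 107
  108 108 109 108 108 107]
 [107 108 107 106 107 106 107 109 109 109 108 109 108 108 109 109 107 107
  106 107 106 107 105  98]
 [107 108 106 105 106 108 108 107 104 104 121  97 104 107 109 108 108 109
  107 108 107 104 145 198]
 [107 108 106 106 105 108 108 108 102 158 197 196 162 106 109 108 108 108
  108 108 121 132 197 188]
 [108 107 108 105 107 107  99 135 169 196 190 189 168 101 107 108 108 107
  105  96 166 190 188 186]]
```

```bash
python3 - <<'E'
from h import *
s=sense();T=toolT(s);P=plane("wrist",319.3,230.3,128,T);print(P.round(1));need([P[0],P[1],74]);need([535,119.5,74])
E
```

```text
[534.1 122.  128. ]
TCP [532.1 123.1 181.9] units [-0.089 -0.02   4.317]
TCP [532.1 123.1 181.9] units [-0.155 -0.104  4.317]
```

```bash
python3 -m crank '[[[-0.12,-0.05,0.6,0,0,0,85],[0,0,0.6,0,0,0,85],[0,0,0.6,0,0,0,85],[0,0,0.6,0,0,0,85],[0,0,0.6,0,0,0,85],[0,0,0.6,0,0,0,85],[0,0,0.6,0,0,0,85],[0,0,0.12,0,0,0,85]]]' && python3 -m crank '[[[0,0,0,0,0,0,0],[0,0,0,0,0,0,0],[0,0,0,0,0,0,0],[0,0,0,0,0,0,0],[0,0,0,0,0,0,0],[0,0,0,0,0,0,0],[0,0,0,0,0,0,0],[0,0,0,0,0,0,0]]]' 60; python3 -c "
from h import *
need([535,119.5,74])"
```

```text
time_s: 3.5
eef_pos: [534.5, 121.1, 73.4]
ee_rot: [-0.0, 0.152, 0.988, 0.0]
force: [1.1, 0.2, 0.3]
grip_width: 0.995
grip_force: 0.0
time_s: 4.3
eef_pos: [534.5, 121.1, 73.8]
ee_rot: [0.0, 0.152, 0.988, 0.0]
force: [-0.9, -0.4, 6.0]
grip_width: 0.149
grip_force: 58.3
TCP [534.5 121.1  73.8] units [-0.039 -0.053 -0.01 ]
```

```bash
python3 -m crank '[[[0,0,-0.2,0,0,0,0],[0,0,-0.6,0,0,0,0],[0,0,-0.7,0,0,0,0],[0,0,-0.7,0,0,0,0],[0,0,-0.7,0,0,0,0],[0,0,-0.7,0,0,0,0],[0,0,-0.7,0,0,0,0],[0,0,-0.5,0,0,0,0]]]' && python3 - <<'E'
from h import *
a=capture("scene");b=capture("side");s=sense();T=toolT(s);p=T[:3,3];print(p,s["force"],s["grip_force"])
print([proj(n,p+[0,0,z]).round(1).tolist() for n in("scene","side") for z in(-66,-16,0)])
def c(i,n):
    u,v=proj(n,p+[0,0,-35]).astype(int);print(n,u-35,v-40);return cv2.resize(i[v-40:v+40,u-35:u+35],None,fx=5.5,fy=5.5,interpolation=cv2.INTER_NEAREST)
cv2.imwrite("pics/l1.png",np.hstack([c(a,"scene"),c(b,"side")]))
E
```

```text
time_s: 5.1
eef_pos: [534.2, 121.0, 194.3]
ee_rot: [0.0, 0.152, 0.988, 0.0]
force: [-0.1, -0.6, -1.3]
grip_width: 0.154
grip_force: 58.4
[534.76870919 121.04764917 194.66276159] [ 0.70504606 -0.28964867 -1.6684875 ] 58.39209794998169
[[289.1, 137.8], [287.6, 118.2], [287.0, 111.7], [302.3, 224.5], [302.3, 197.6], [302.3, 188.8]]
scene 253 85
side 267 167
```

View pics/l1.png

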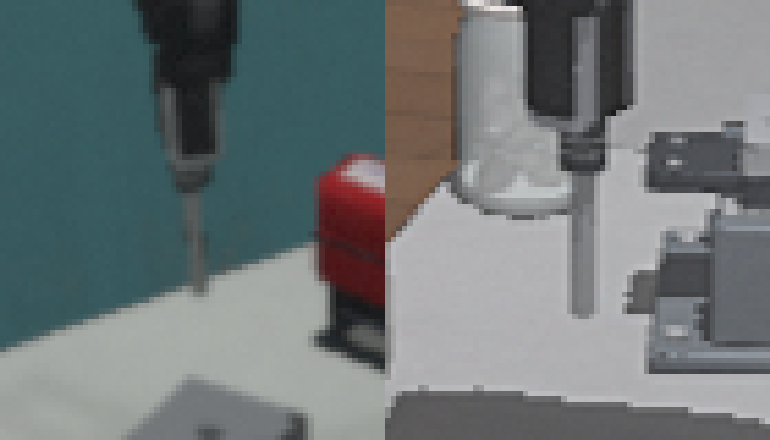

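The tip is at scene (289,138.6), side (303,224.6), which matches the prediction, so the punch hangs straight. Next I move over the bore.

```bash
python3 -m crank '[[[-0.15,-0.4,0,0,0,0,0],[-0.25,-0.8,0,0,0,0,0],[-0.25,-0.8,0,0,0,0,0],[-0.25,-0.8,0,0,0,0,0],[-0.25,-0.8,0,0,0,0,0],[-0.25,-0.8,0,0,0,0,0],[-0.25,-0.8,0,0,0,0,0],[-0.25,-0.8,0,0,0,0,0]]]' && python3 -m crank '[[[-0.25,-0.8,0,0,0,0,0],[-0.25,-0.8,0,0,0,0,0],[-0.25,-0.8,0,0,0,0,0],[-0.25,-0.8,0,0,0,0,0],[-0.25,-0.8,0,0,0,0,0],[-0.25,-0.8,0,0,0,0,0],[-0.07,-0.25,0,0,0,0,0],[0,0,0,0,0,0,0]]]' && python3 - <<'E'
from h import *
im=capture("wrist");s=sense();need([535,-169,165])
T=toolT(s);im=capture("wrist");np.savez("w.npz",im=im,T=T);print("force",s["force"])
a=capture("scene");b=capture("side");cv2.imwrite("pics/scene2.png",a);cv2.imwrite("pics/side2.png",b)
for n in("scene","side"):print(n,proj(n,T[:3,3]-[0,0,66.5]))
print("wrist tip,bore",proj("wrist",T[:3,3]-[0,0,66.5],T),proj("wrist",[535,-169,90],T))
E
```

```text
time_s: 6.0
eef_pos: [533.7, -37.8, 192.1]
ee_rot: [-0.001, 0.152, 0.988, 0.0]
force: [-0.3, -0.4, -0.6]
grip_width: 0.15
grip_force: 58.5
time_s: 6.8
eef_pos: [533.3, -169.2, 192.4]
ee_rot: [-0.001, 0.153, 0.988, 0.0]
force: [1.0, 0.2, -1.4]
grip_width: 0.154
grip_force: 58.5
TCP [ 533.4 -168.4  192.6] units [-0.069 -0.006  1.106]
force [-0.03676437  0.23861435 -2.35309428]
scene [365.02769112 214.393594  ]
side [338.5933986  173.22812171]
wrist tip,bore [320.02940329 219.91099262] [319.8477268  204.70649261]
```

```bash
python3 - <<'E'
import cv2,numpy as np
a=cv2.imread("pics/scene2.png");b=cv2.imread("pics/side2.png");w=np.load("w.npz")["im"]
def c(i,x,y,k,W=40,H=50): return cv2.resize(i[y:y+H,x:x+W],(266,int(266*H/W)),interpolation=cv2.INTER_NEAREST)
cv2.imwrite("pics/c3.png",np.hstack([c(a,345,195,0),c(b,318,155,0),c(w,290,175,0,60,75)]))
E
```

```text
(no output)
```

View pics/c3.png

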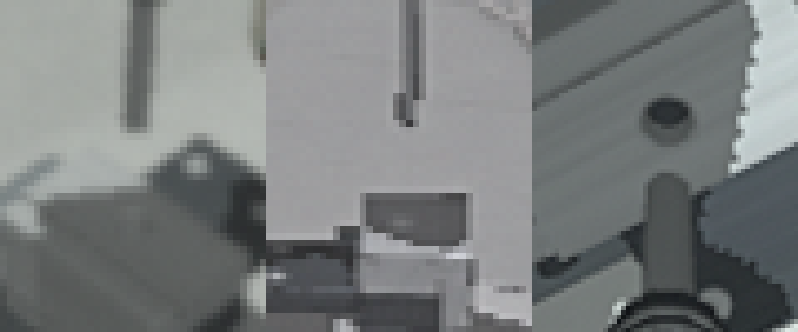

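The wrist crop puts the bore at (320.5,202) and the tip just below it at (321.2,~219.5). The tip is at scene (365.6,214.2), side (338.9,173.8).

```bash
python3 - <<'E'
from h import *
np.set_printoptions(precision=2,suppress=True)
d=np.load("w.npz");T=d["T"];p=T[:3,3]
print(p,plane("wrist",320.45,202.1,90,T),plane("wrist",321.2,219.4,p[2]-66.5,T))
for n,t,b in(("scene",(365.6,214.4),(365,228.5)),("side",(338.9,173.6),(338,188))):
    print(n,plane(n,*t,p[2]-66.5),plane(n,*b,90))
# dark bore / chamfer centroid in wrist image
g=cv2.cvtColor(d["im"],cv2.COLOR_BGR2GRAY)[190:214,308:334];print(g[::2,::2])
s=sense();print(s["eef_pos"],s["force"])
E
```

```text
[ 533.43 -168.36  192.64] [ 533.08 -167.9    90.  ] [ 533.31 -167.49  126.14]
scene [ 534.28 -168.92  126.14] [ 535.19 -169.22   90.  ]
side [ 532.23 -166.06  126.14] [ 534.08 -169.78   90.  ]
[[108 115 114 113 111 110 111 112 114 112 113 115 115]
 [114 113 111 110 109 112 114 113 113 114 116 118 116]
 [111 110 109 111 114 113 113 113 116 117 116 115 114]
 [109 112 114 112 114 107  98 112 116 115 114 115 117]
 [114 113 111 114  78  42  45  41  77 116 117 116 115]
 [112 112 115 103  47  48  49  49  39 104 117 116 113]
 [113 116 116  91  75  51  47  48  75  90 115 112 113]
 [114 112 112  99  77  85  88  84  80 103 112 114 115]
 [111 112 115 114 104  82  84  82  94 111 116 116 115]
 [114 116 116 116 114 112 110 111 114 117 116 116 116]
 [115 115 115 112 112 114 116 117 117 116 116 114 113]
 [114 113 112 112 113 118 119 118 116 116 112 111 111]]
[ 533.78 -167.68  193.19] [ 1.16  1.46 -1.21]
```

```bash
python3 -m crank '[[[-0.02,-0.025,0.2,0,0,0,0],[0,0,0.2,0,0,0,0],[0,0,0.2,0,0,0,0],[0,0,0.2,0,0,0,0],[0,0,0.2,0,0,0,0],[0,0,0.2,0,0,0,0],[0,0,0.04,0,0,0,0],[0,0,0,0,0,0,0]]]' && python3 - <<'E'
from h import *
np.set_printoptions(precision=2,suppress=True)
s=sense();T=toolT(s);im=capture("wrist");np.savez("w.npz",im=im,T=T);print(T[:3,3],s["force"])
print(proj("wrist",T[:3,3]-[0,0,66.5],T),proj("wrist",[533.6,-168.3,90],T))
g=cv2.cvtColor(im,cv2.COLOR_BGR2GRAY);print(g[206:236:2,304:340:2])
E
```

```text
time_s: 7.8
eef_pos: [534.1, -169.3, 162.1]
ee_rot: [-0.0, 0.152, 0.988, 0.0]
force: [0.9, -0.6, -1.5]
grip_width: 0.153
grip_force: 58.5
[ 534.06 -169.26  162.15] [ 0.94 -0.58 -1.49]
[320.07 219.82] [321.2 215.8]
[[113 113 111 110 110 112 114 113 113 115 116 116 118 116 115 114 116 119]
 [111 110 110 112 114 113 114 114 101 106 115 117 115 114 115 117 118 116]
 [110 113 114 113 113 114  99  52  45  45  52  97 115 117 118 117 117 115]
 [113 113 112 113 114 110  62  43  47  50  45  64 109 116 117 115 114 113]
 [113 112 114 116 117 100  76  79  86  78  56  80  95 117 115 113 114 114]
 [114 117 117 116 115 103  73  80  82  81  77  79 100 113 113 115 117 118]
 [116 115 113 112 113 113  72  81  83  81  75  90 109 115 115 117 117 116]
 [113 112 111 115 116 120  71  81  81  82  74 105 116 118 118 117 115 117]
 [111 114 116 116 116 113  72  82  82  82  74 114 117 117 118 116 115 115]
 [116 117 116 115 115 111  73  81  82  82  74 115 117 116 114 115 114 114]
 [116 116 115 113 114 111  75  82  83  82  74 106 115 114 113 114 111 113]
 [114 113 112 113 114 108  77  82  82  81  75 106 114 113 112 115 108  88]
 [112 113 115 116 118 109  75  82  82  81  74 104 112 115 108  55  54  88]
 [114 116 116 116 117 109  77  82  83  82  77 105 111  57  45  68  91  87]
 [116 116 117 116 117 102  79  83  83  83  80  69  42  48  50  46  92  88]]
```

```bash
python3 -m crank '[[[0,0.016,0.03,0,0,0,0],[0,0,0.03,0,0,0,0],[0,0,0.03,0,0,0,0],[0,0,0.03,0,0,0,0],[0,0,0.03,0,0,0,0],[0,0,0.03,0,0,0,0],[0,0,0.02,0,0,0,0],[0,0,0,0,0,0,0]]]';python3 -m crank '[[[0,0,0.01,0,0,0,0],[0,0,0.01,0,0,0,0],[0,0,0.01,0,0,0,0],[0,0,0.01,0,0,0,0],[0,0,0,0,0,0,0],[0,0,0,0,0,0,0],[0,0,0,0,0,0,0],[0,0,0,0,0,0,0]]]'
```

```text
time_s: 8.65
eef_pos: [534.2, -168.9, 157.2]
ee_rot: [-0.0, 0.152, 0.988, 0.0]
force: [0.6, 0.5, -0.8]
grip_width: 0.152
grip_force: 58.5
time_s: 9.45
eef_pos: [534.2, -168.9, 156.3]
ee_rot: [0.0, 0.152, 0.988, -0.0]
force: [0.3, 0.1, -1.9]
grip_width: 0.152
grip_force: 58.5
```

```bash
for i in 1 ; do python3 -m crank '[[[0,0,0.01,0,0,0,0],[0,0,0.01,0,0,0,0],[0,0,0.01,0,0,0,0],[0,0,0.01,0,0,0,0],[0,0,0,0,0,0,0],[0,0,0,0,0,0,0],[0,0,0,0,0,0,0],[0,0,0,0,0,0,0]]]'|grep -E "pos|force:"; done; python3 -m crank '[[[0,0,0.01,0,0,0,0],[0,0,0.01,0,0,0,0],[0,0,0.01,0,0,0,0],[0,0,0.01,0,0,0,0],[0,0,0,0,0,0,0],[0,0,0,0,0,0,0],[0,0,0,0,0,0,0],[0,0,0,0,0,0,0]]]'|grep -E "pos|force:"
```

```text
eef_pos: [534.2, -168.9, 155.3]
force: [-0.6, -1.0, -1.1]
grip_force: 58.5
eef_pos: [534.2, -168.9, 154.3]
force: [-0.2, 0.0, -1.5]
grip_force: 58.5
```

```bash
python3 -m crank '[[[0,0,0.015,0,0,0,0],[0,0,0.015,0,0,0,0],[0,0,0.015,0,0,0,0],[0,0,0.015,0,0,0,0],[0,0,0,0,0,0,0],[0,0,0,0,0,0,0],[0,0,0,0,0,0,0],[0,0,0,0,0,0,0]]]'|grep -E "pos|force:"; python3 -m crank '[[[0,0,0.01,0,0,0,0],[0,0,0.01,0,0,0,0],[0,0,0.01,0,0,0,0],[0,0,0.01,0,0,0,0],[0,0,0.01,0,0,0,0],[0,0,0,0,0,0,0],[0,0,0,0,0,0,0],[0,0,0,0,0,0,0]]]'|grep -E "pos|force:"
```

```text
eef_pos: [534.2, -168.9, 152.8]
force: [-0.1, -0.0, -1.1]
grip_force: 58.5
eef_pos: [534.2, -168.9, 151.5]
force: [-0.2, -1.1, -0.8]
grip_force: 58.5
```

```bash
python3 -m crank '[[[0,0,0.02,0,0,0,0],[0,0,0.02,0,0,0,0],[0,0,0.02,0,0,0,0],[0,0,0.02,0,0,0,0],[0,0,0.02,0,0,0,0],[0,0,0.02,0,0,0,0],[0,0,0.02,0,0,0,0],[0,0,0.02,0,0,0,0]]]'|grep -E "pos|force:"; python3 -m crank '[[[0,0,0.02,0,0,0,0],[0,0,0.02,0,0,0,0],[0,0,0.02,0,0,0,0],[0,0,0.02,0,0,0,0],[0,0,0,0,0,0,0],[0,0,0,0,0,0,0],[0,0,0,0,0,0,0],[0,0,0,0,0,0,0]]]'|grep -E "pos|force:"
```

```text
eef_pos: [534.2, -168.9, 147.5]
force: [-0.5, -1.0, -0.6]
grip_force: 58.5
eef_pos: [534.4, -169.0, 146.2]
force: [-0.9, 0.6, 5.9]
grip_force: 58.6
```

```bash
python3 -m crank '[[[0,0,0.02,0,0,0,0],[0,0,0.02,0,0,0,0],[0,0,0.02,0,0,0,0],[0,0,0.02,0,0,0,0],[0,0,0.02,0,0,0,0],[0,0,0.02,0,0,0,0],[0,0,0.02,0,0,0,0],[0,0,0.02,0,0,0,0]]]'|grep -E "pos|force:"; python3 -m crank '[[[0,0,0.02,0,0,0,0],[0,0,0.02,0,0,0,0],[0,0,0.02,0,0,0,0],[0,0,0.02,0,0,0,0],[0,0,0.02,0,0,0,0],[0,0,0.02,0,0,0,0],[0,0,0.02,0,0,0,0],[0,0,0.02,0,0,0,0]]]'|grep -E "pos|force:|time"
```

```text
eef_pos: [534.6, -169.0, 142.6]
force: [-1.3, 1.4, 8.5]
grip_force: 58.8
time_s: 15.85
eef_pos: [534.6, -169.0, 138.6]
force: [-2.4, 0.8, 9.1]
grip_force: 58.8
```

```bash
python3 -m crank '[[[0,0,0.02,0,0,0,0],[0,0,0.02,0,0,0,0],[0,0,0.02,0,0,0,0],[0,0,0.02,0,0,0,0],[0,0,0.02,0,0,0,0],[0,0,0.02,0,0,0,0],[0,0,0.02,0,0,0,0],[0,0,0.02,0,0,0,0]]]'|grep -E "pos|force:"; python3 -m crank '[[[0,0,0.02,0,0,0,0],[0,0,0.02,0,0,0,0],[0,0,0.02,0,0,0,0],[0,0,0.02,0,0,0,0],[0,0,0.02,0,0,0,0],[0,0,0.02,0,0,0,0],[0,0,0.02,0,0,0,0],[0,0,0.02,0,0,0,0]]]'|grep -E "pos|force:|time"
```

```text
eef_pos: [534.6, -169.0, 134.6]
force: [-1.8, 1.4, 7.9]
grip_force: 58.8
time_s: 17.45
eef_pos: [534.6, -169.0, 130.6]
force: [-1.2, 0.2, 9.1]
grip_force: 58.8
```

```bash
python3 -m crank '[[[0,0,0.02,0,0,0,0],[0,0,0.02,0,0,0,0],[0,0,0.02,0,0,0,0],[0,0,0.02,0,0,0,0],[0,0,0.02,0,0,0,0],[0,0,0.02,0,0,0,0],[0,0,0.02,0,0,0,0],[0,0,0.02,0,0,0,0]]]'|grep -E "pos|force:"; python3 -m crank '[[[0,0,0.02,0,0,0,0],[0,0,0.02,0,0,0,0],[0,0,0.02,0,0,0,0],[0,0,0.02,0,0,0,0],[0,0,0.02,0,0,0,0],[0,0,0.02,0,0,0,0],[0,0,0.02,0,0,0,0],[0,0,0.02,0,0,0,0]]]'|grep -E "pos|force:|time"
```

```text
eef_pos: [534.6, -169.0, 126.6]
force: [-1.3, 1.1, 8.8]
grip_force: 58.8
time_s: 19.05
eef_pos: [534.6, -169.1, 122.6]
force: [-1.3, 0.6, 9.1]
grip_force: 58.8
```

```bash
python3 -m crank '[[[0,0,0.02,0,0,0,0],[0,0,0.02,0,0,0,0],[0,0,0.02,0,0,0,0],[0,0,0.02,0,0,0,0],[0,0,0,0,0,0,0],[0,0,0,0,0,0,0],[0,0,0,0,0,0,0],[0,0,-0.04,0,0,0,0]]]'|grep -E "pos|force:"; python3 -m crank '[[[0,0,-0.1,0,0,0,0],[0,0,-0.2,0,0,0,0],[0,0,-0.2,0,0,0,0],[0,0,-0.2,0,0,0,0],[0,0,-0.2,0,0,0,0],[0,0,-0.2,0,0,0,0],[0,0,-0.2,0,0,0,0],[0,0,-0.2,0,0,0,0]]]'|grep -E "pos|force:|time"; python3 -m crank '[[[0,0,-0.2,0,0,0,0],[0,0,-0.2,0,0,0,0],[0,0,-0.3,0,0,0,0],[0,0,-0.3,0,0,0,0],[0,0,-0.3,0,0,0,0],[0,0,-0.2,0,0,0,0],[0,0,0,0,0,0,0],[0,0,0,0,0,0,0]]]'|grep -E "pos|force:|time"
python3 - <<'E'
from h import *
s=sense();T=toolT(s);np.set_printoptions(precision=2,suppress=True);need([534.7,121,194.5])
a=capture("scene");b=capture("side")
for n,i in(("scene",a),("side",b)):
    p=proj(n,T[:3,3]-[0,0,66.5]);print(n,p)
    u,v=p.round().astype(int);g=cv2.cvtColor(i,cv2.COLOR_BGR2GRAY);print(u-8,v-8);print(g[v-8:v+6,u-8:u+9])
E
```

```text
eef_pos: [534.2, -168.9, 120.7]
force: [-0.4, -0.2, -2.0]
grip_force: 58.6
time_s: 20.65
eef_pos: [534.2, -168.9, 158.5]
force: [0.4, 0.0, -1.0]
grip_force: 58.5
time_s: 21.45
eef_pos: [534.1, -168.8, 195.4]
force: [0.1, -1.3, -0.9]
grip_force: 58.5
TCP [ 534.1 -168.8  195.4] units [ 3.47 11.06  0.04]
scene [365.58 213.28]
358 205
[[168 169 169 168 167 162 133  98  97 102 139 167 170 169 169 171 171]
 [168 168 167 168 166 155 124  97  96 101 141 167 169 170 171 173 173]
 [166 167 168 167 165 154 121  96  97 106 143 169 171 173 175 175 175]
 [165 166 167 168 168 153 121  97  98 108 145 169 174 175 178 178 177]
 [166 166 167 168 167 154 121  98  96 108 146 172 175 176 178 179 177]
 [169 168 168 168 168 150 113  96  98 116 153 176 177 177 176 178 178]
 [168 170 171 171 169 149 113  97  99 117 155 176 179 178 178 177 179]
 [170 171 172 173 171 152 117 100 101 129 161 175 179 178 177 177 178]
 [171 172 173 175 174 168 141 119 124 151 172 176 177 178 178 178 178]
 [174 174 175 176 176 176 170 164 165 172 177 177 178 178 178 176 175]
 [176 177 176 176 178 178 179 179 177 177 179 179 178 178
[... 551 characters left out ...]
155 153 155 155 163 113  80 103 142 164 159 156 156 157 156]
 [158 155 155 154 154 156 162 111  81 104 138 161 156 156 154 155 156]
 [156 155 155 154 155 156 161 111  81 103 138 159 155 156 154 153 152]
 [155 155 155 157 156 156 162 110  76  99 135 160 159 155 156 156 154]
 [156 155 156 155 158 156 161 157 104 118 159 158 158 157 156 157 155]
 [155 155 155 153 155 156 158 161 155 155 161 160 159 158 158 157 156]
 [155 156 154 155 155 156 157 157 157 158 158 158 157 157 156 157 158]
 [156 155 155 156 156 157 157 155 155 157 157 156 157 155 156 157 158]
 [156 155 157 159 158 158 156 155 157 158 157 157 156 157 156 157 157]
 [157 156 157 157 158 158 158 157 157 156 156 157 157 157 156 156 155]]
```

No slip: the tip still matches the prediction in both views. Now I go back to the holder.

```bash
python3 -m crank '[[[0.15,0.4,0,0,0,0,0],[0.25,0.8,0,0,0,0,0],[0.25,0.8,0,0,0,0,0],[0.25,0.8,0,0,0,0,0],[0.25,0.8,0,0,0,0,0],[0.25,0.8,0,0,0,0,0],[0.25,0.8,0,0,0,0,0],[0.25,0.8,0,0,0,0,0]]]' >/dev/null && python3 -m crank '[[[0.25,0.8,0,0,0,0,0],[0.25,0.8,0,0,0,0,0],[0.25,0.8,0,0,0,0,0],[0.25,0.8,0,0,0,0,0],[0.25,0.8,0,0,0,0,0],[0.25,0.8,0,0,0,0,0],[0.07,0.26,0,0,0,0,0],[0,0,0,0,0,0,0]]]' && python3 - <<'E'
from h import *
capture("wrist");need([534.5,121.1,74]);print(sense()["ee_rot"])
E
```

```text
time_s: 23.15
eef_pos: [534.4, 121.7, 195.4]
ee_rot: [-0.0, 0.152, 0.988, -0.0]
force: [0.3, -0.2, -1.4]
grip_width: 0.15
grip_force: 58.6
TCP [534.5 120.9 195.4] units [3.000e-03 9.000e-03 4.857e+00]
[-1.04700743e-04  1.51966058e-01  9.88385696e-01 -1.46689499e-04]
```

```bash
python3 -m crank '[[[0,0,0.3,0,0,0,0],[0,0,0.5,0,0,0,0],[0,0,0.5,0,0,0,0],[0,0,0.5,0,0,0,0],[0,0,0.5,0,0,0,0],[0,0,0.3,0,0,0,0],[0,0,0,0,0,0,0],[0,0,0,0,0,0,0]]]'|grep -E "pos|force:";  python3 -m crank '[[[0,0,0.04,0,0,0,0],[0,0,0.04,0,0,0,0],[0,0,0.04,0,0,0,0],[0,0,0.04,0,0,0,0],[0,0,0.04,0,0,0,0],[0,0,0.04,0,0,0,0],[0,0,0.04,0,0,0,0],[0,0,0.04,0,0,0,0]]]'|grep -E "pos|force:"
```

```text
eef_pos: [534.9, 120.9, 130.7]
force: [0.0, 0.3, -1.6]
grip_force: 58.6
eef_pos: [534.7, 120.9, 122.5]
force: [0.4, -0.1, -1.6]
grip_force: 58.6
```

Tip is about 56 mm up, so it is below the holder top and free. Continuing down.

```bash
python3 -m crank '[[[0,0,0.05,0,0,0,0],[0,0,0.05,0,0,0,0],[0,0,0.1,0,0,0,0],[0,0,0.1,0,0,0,0],[0,0,0.1,0,0,0,0],[0,0,0.1,0,0,0,0],[0,0,0.1,0,0,0,0],[0,0,0.1,0,0,0,0]]]'|grep -E "pos|force:";  python3 -m crank '[[[0,0,0.15,0,0,0,0],[0,0,0.15,0,0,0,0],[0,0,0.15,0,0,0,0],[0,0,0.15,0,0,0,0],[0,0,0.15,0,0,0,0],[0,0,0.15,0,0,0,0],[0,0,0.15,0,0,0,0],[0,0,0.05,0,0,0,0]]]'|grep -E "pos|force:"; python3 -m crank '[[[0,0,0.02,0,0,0,0],[0,0,0.02,0,0,0,0],[0,0,0.02,0,0,0,0],[0,0,0.02,0,0,0,0],[0,0,0,0,0,0,0],[0,0,0,0,0,0,0],[0,0,0,0,0,0,0],[0,0,0,0,0,0,0]]]'|grep -E "pos|force:"
```

```text
eef_pos: [534.7, 120.9, 104.8]
force: [-0.3, -0.2, -1.0]
grip_force: 58.6
eef_pos: [534.6, 120.9, 77.1]
force: [-0.6, 0.2, -1.1]
grip_force: 58.6
eef_pos: [534.7, 120.9, 75.6]
force: [-0.1, 0.0, -1.8]
grip_force: 58.6
```

```bash
python3 -m crank '[[[0,0,0.02,0,0,0,0],[0,0,0.02,0,0,0,0],[0,0,0.02,0,0,0,0],[0,0,0.015,0,0,0,0],[0,0,0,0,0,0,0],[0,0,0,0,0,0,0],[0,0,0,0,0,0,0],[0,0,0,0,0,0,0]]]'|grep -E "pos|force:"
```

```text
eef_pos: [534.8, 120.9, 73.8]
force: [-1.2, -0.6, 2.9]
grip_force: 58.6
```

Contact, so the punch is seated. Now I release it and rise.

```bash
python3 -m crank '[[[0,0,0,0,0,0,20],[0,0,0,0,0,0,30],[0,0,0,0,0,0,50],[0,0,0,0,0,0,85],[0,0,0,0,0,0,85],[0,0,0,0,0,0,85],[0,0,0,0,0,0,85],[0,0,0,0,0,0,85]]]'|grep -E "pos|force:|width";  python3 -m crank '[[[0,0,-0.3,0,0,0,85],[0,0,-0.6,0,0,0,85],[0,0,-0.8,0,0,0,85],[0,0,-0.8,0,0,0,85],[0,0,-0.8,0,0,0,85],[0,0,-0.8,0,0,0,85],[0.4,0,-0.8,0,0,0,85],[0.4,0,-0.8,0,0,0,85]]]'; python3 - <<'E'
from h import *
a=capture("scene");b=capture("side")
cv2.imwrite("pics/f.png",np.hstack([cv2.resize(a[120:270,260:420],None,fx=2.4,fy=2.4),cv2.resize(b[175:325,180:340],None,fx=2.4,fy=2.4)]))
for n,f in(("scene","pics/scene0.png"),("side","pics/side0.png")):
    i=a if n=="scene" else b;d=cv2.absdiff(i,cv2.imread(f)).max(2)
    for q,P in dict(eraser=(480,-36,6),bottle=(685,-72,50),roll=(676,80,12),punch=(535,120,95)).items():
        u,v=proj(n,P).astype(int);print(n,q,(d[v-12:v+12,u-12:u+12]>40).sum())
E
```

```text
eef_pos: [534.7, 120.9, 73.7]
force: [0.2, -0.1, 1.2]
grip_width: 0.993
grip_force: 0.0
time_s: 29.6
eef_pos: [515.3, 127.0, 217.5]
ee_rot: [0.0, 0.152, 0.988, 0.0]
force: [-0.0, 0.3, -0.6]
grip_width: 0.996
grip_force: 0.0
scene eraser 467
scene bottle 0
scene roll 0
scene punch 6
side eraser 305
side bottle 0
side roll 0
side punch 196
```

View pics/f.png

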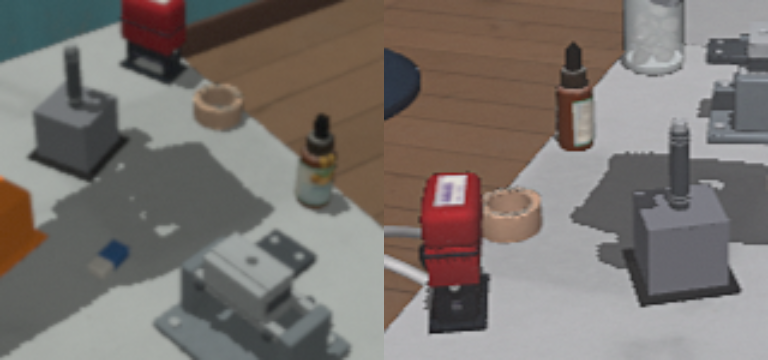

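The final view shows the punch upright and seated in the grey holder, scene (290,152). The bottle, roll and eraser are unmoved; only the arm's shadow changed over the eraser. The gripper is clear, so I hand in.

```bash
python3 -c "
from rig import *
print(finish_job())"
```

```text
the job is handed in; nothing more can be done
None
```

I pressed the pin to about 34 mm deep (estimated from the arm's height, not seen directly) at about 11 N in the readings, stood the punch back upright and seated in its holder with the other things unmoved, and handed in at about 30 s; no verdict came back.

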